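Load the tin drying case

TASK

The drying case has to be loaded. Take the stopwatch off its lid and set it down face up on the bench, then raise the lid by its handle and lock the folding stay at its left end, by pressing the stay's knee past straight, so that the lid stays up unaided. Then put each moisture tin from the bench into the open left part of the case, slide it upright through the mouth of the channel until it lies flat and wholly under the two holding lips, and leave the lid up and locked; do not knock over the glass beaker.

Things in the scene. Friction and masses are not known exactly. Their poses are not given: they have to be found in the camera images.
- case: Grey metal drying case (white lid), fixed on the bench, turned a little: 210 (x) x 350 (y) x 56 mm high, walls 6 mm, floor top 15 mm above the bench. Origin: centre of its underside; x to its back (hinge side), y to its left end, z up. The front half holds a loading floor (left) and a channel (right) along y; the back half (x over 0) is a fan housing, top 47 mm above the bench.
- channel_mouth (a point): Middle of the channel's mouth on the case floor; axes as the case. The channel runs 166 mm to -y from here to the end wall, 56 mm wide, room for 3 tins, each pushing those before it. Lips overhang it by 10 mm a side, undersides 32, tops 35 mm above the case floor: tins enter only at the mouth. A tin is wholly under the lips if its centre is 26 mm or more to -y of this point.
- load_spot (a point): Point on the open loading floor in line with the channel, 75 mm to +y of the mouth: a good place to set down a tin before sliding it. From here the left end wall is 97 mm to +y, the front wall 49 mm to -x, the fan housing 50 mm to +x. Flared guides 20 mm high, 90 mm apart at their outer ends, funnel into the mouth over the last 32 mm before it.
- lid (a joint): Lid angle, hinged on the case's back edge: 0 shut, 1.40 fully open (10 degrees short of upright). The hinge is strongly damped (3 N m s/rad): about 7 N at the handle raises it at 0.4 rad/s. Let go unlocked, the 0.5 kg lid sinks slowly (0.03 to 0.15 rad/s) and shuts in about 20 s; only within some 0.03 rad of fully open does friction just hold it.
- lid_hinge (a point): Middle of the lid's hinge line, which runs along the case's y axis, 105 mm behind the case's origin, 60 mm above the bench.
- lid_handle (a point): Middle of the lid's round steel bar handle, 10 mm thick, 120 mm long, parallel to the case's y. Lid shut: 240 mm in front of the hinge line (case -x) and 36 mm above it, 28 mm clear of the lid's front edge and top. It swings round the hinge with the lid and can be pinched from above, fingers closing along the case's x, turning between the fingers as the lid rises.
- stay (a joint): Knee angle of the folding stay: two steel straps outside the case's left end, from case to lid. 0 folded (lid shut), 3.09 straight (lid fully open), 3.31 its stop past straight; moves with the lid. With the lid within 0.1 rad of fully open, pressing the knee back and down (case +x and -z, 45 degrees) takes it past straight; over 3.20 it holds the lid unaided. Press from the front and above.
- stay_knee (a point): Middle of the steel knee pin, 11 mm thick, sticking out 30 mm from the stay to +y (away from the case), ending in a black cap 15 mm across. Lid shut: 89 mm above the bench, 78 mm to -x and 203 mm to +y of the case's origin. Lid fully open: about 113 mm above the bench, 31 mm to +x of that origin; locked: some 6 mm lower and 6 mm farther back.
- stay_pivot (a point): Pivot of the stay's lower strap on the case's left end (15 mm to -x of the case's origin, 60 mm above the bench). The straps measure 70 mm from here to the knee and 79 mm on to the lid, where the upper one is pinned 110 mm from the hinge line.
- stopwatch: Black stopwatch, 67 (x) x 58 (y) x 19 mm, lying face up on the shut lid, whose top is 68 mm above the bench. Origin at the centre of its underside, z up. To be set on the bench; the strip in front of the vacuum pump (x 0.34 to 0.42, y 0 to 0.12 m from the robot's base) is free.
- beaker: Small glass beaker, 46 mm across, 59 mm high, standing on the bench behind the tins; leave it standing. Origin at the centre of its underside.
- crucible: Small white porcelain crucible, 41 mm across, 33 mm high, standing on the bench near the tins; not needed. Origin at the centre of its underside.
- stopper: Tan rubber stopper, 31 mm across, 28 mm high, standing on the bench near the tins; not needed. Origin at the centre of its underside.
- tin_1: Round aluminium moisture tin with pushed-on lid, 52 mm across, 28 mm high, 25 to 65 g, standing on the bench; origin at the centre of its underside, z up. Two or three such tins are present; one may be absent from the start. A tall fixed vacuum pump (x 0.43 to 0.77, y 0.03 to 0.155 m from the robot's base) stands between the tins and the case.
- tin_2: Round aluminium moisture tin with pushed-on lid, 52 mm across, 28 mm high, 25 to 65 g, standing on the bench; origin at the centre of its underside, z up. Two or three such tins are present; one may be absent from the start. A tall fixed vacuum pump (x 0.43 to 0.77, y 0.03 to 0.155 m from the robot's base) stands between the tins and the case.
- tin_3: Round aluminium moisture tin with pushed-on lid, 52 mm across, 28 mm high, 25 to 65 g, standing on the bench; origin at the centre of its underside, z up. Two or three such tins are present; one may be absent from the start. A tall fixed vacuum pump (x 0.43 to 0.77, y 0.03 to 0.155 m from the robot's base) stands between the tins and the case.

How it is judged:
By the outcome, as a careful person would: the job done as asked, in the order asked, and still so for the second after the job is handed in, with the robot touching nothing.
Of tin_1, tin_2, tin_3 only 2 to 3 are there at a start; the rules pass over those that are not, and their reading is None.
At some moment in a run one of tin_1, tin_2, tin_3 may be knocked a few centimetres aside while the robot is not near it.
Once in a run the grip may slacken for a moment while it holds something.
It also fails if it takes over 210 s, if anything falls off the work surface, if the arm or the gripper's body presses on something with over 40 N, if the wrist force passes 120 N, or if a joint passes its speed limit or range.

ROBOT

A 6-joint arm with a two-finger parallel gripper is mounted at the origin on a cart in front of the work surface, level with it; the furniture and walls round the work are solid. World frame = base frame: x ahead of the robot, y to its left, z up, the work surface at z = 0. Lengths are in m, angles in rad, forces in N, time in s.
With the tool pointing down it reaches from about 0.35 to 0.875 m from the base axis. Payload 4.2 kg.
Tool frame: the origin (TCP) lies on the centre line of the jaws, within the pads' length; the fingertips stand 8 mm ahead of it and the grasp point (between the pads) lies 11 mm behind it; z points along the fingers, y is the line along which they close (so a half turn about z gives the same grasp; the last joint's range is limited). The gripper opens to 85 mm and grips with 20 to 120 N. Pads are 22 mm wide; open, the fingers measure 114 mm over their backs; the gripper's body (76 mm by 85 mm) begins 54 mm behind the grasp point. The pads swing forward as they close: fully open they stand 13 mm farther back than shut.
Start: joints at [1.546, 0.385, 0.008, 0, -1.194, -0.259], TCP at [0.175, 0.6, 0.239] pointing down, gripper open.
Joint ranges: [-3.14, 3.14], [-1.21, 2.06], [-1.07, 1.41], [-3.16, 2.05], [-2.99, -0.16], [-3.1, 3.1]. Speed limits (rad/s): [2.79, 2.79, 3.14, 3.14, 3.14, 3.14].

INTERFACE

Orientations are given as a rotation vector (axis times angle).
In Python, from cell import ctrl gives the robot as it stands. The module is installed in compiled form; this text tells all that it offers.
- The arm moves only by the shell command python3 -m creep 'ROWS' [FORCE]. ROWS is JSON, one flat list of numbers, 7 for each row, row after row: the shift along the tool's x, y, z in m, then the turn, a rotation vector about the tool's x, y, z in rad, then the closure, from 0 (fully open) to 1 (shut). In form: [tx, ty, tz, wx, wy, wz, gripper, tx, ty, tz, wx, wy, wz, gripper, ...]. A call has 1 to 20 rows; each row shifts and turns the commanded pose from where the row before left it, along the tool's axes as they then stand; what a row does not reach is not made up. A row lasts 1/10 s, in which the tool goes at most 50 mm and 8.59 degrees, less where a joint would pass 70% of its speed; a pose out of reach is approached as far as the arm can. A call with a gripper value outside its range is refused whole. The fingers move at their own pace and stop on an object; FORCE is the grip in N (left out, the last holds). Time passes only in rows, so rows that do not move let the fingers close. It gives the time, the measured TCP pose, the force, the opening and the grip force at its end, in the units of the state.
- ctrl.get_state(): the state, without advancing time (a new reading comes with each control period).
- ctrl.grab_frame(name): name is "side" or "top"; returns (picture, depth): 420x560x3 uint8, red, green, blue; 420x560 float32, m along the optical axis (not along the pixel's ray), 0 where there is no reading.
- ctrl.camera_info(name): a dict with "K" (3x3 intrinsics, pixels), "xyz" and "rotation" of the camera in the world. Camera axes: x right, y down, z forward; pixel columns grow to the right and rows downward; lengths in m; the calibration is good to about 2 mm. A picture is of the moment at which its call begins. camera_info takes no time and is no camera call.
- ctrl.close_job(): hands the job in; it is judged then, once.
The state is a dict: "t": time; "joint_pos": joint angles; "qd": joint speeds; "effort": joint torques, N m; "position": TCP position; "tcp_rot": TCP orientation; "ft_force": force on the tool from outside, world axes, zero at the start; "torque": the same for the moment, N m; "grip_width": finger opening in m; "grasp_force": force on a finger pad.
Only numpy, scipy, OpenCV 4.12 (cv2) and the standard library are available. Lean on these libraries where they do the work, as an engineer would, in place of code of your own. Each camera call takes 0.05 s, during which the arm holds its last target. There are 200 camera calls.

## Working session

There is one attempt and no reset: what is moved stays moved. The work goes in short steps, Python scripts to look and compute and a shell command to move; the robot and the scene stay as the last step left them, time stands still between calls to the robot, and variables do not carry over. Pictures are saved under pics/ and viewed, at most 17 in all, crops included, and the job is handed in when it is done.

```bash
mkdir -p pics; cat > h.py <<'E'
import numpy as np, cv2
from scipy.spatial.transform import Rotation as R
from cell import ctrl
def grab(n,save=None):
    p,d=ctrl.grab_frame(n)
    if save: cv2.imwrite('pics/'+save,p[:,:,::-1])
    return p,d
def cam(n):
    c=ctrl.camera_info(n); r=np.array(c['rotation'],float)
    if r.shape!=(3,3): r=R.from_rotvec(r).as_matrix()
    return np.array(c['K']),np.array(c['xyz']),r
def ray(n,u,v):
    K,x,r=cam(n); return x, r@np.linalg.inv(K)@np.array([u,v,1.0])
def onz(n,u,v,z):
    x,d=ray(n,u,v); return x+d*(z-x[2])/d[2]
def cloud(n,d):
    K,x,r=cam(n); v,u=np.mgrid[:d.shape[0],:d.shape[1]]
    q=np.stack([u,v,np.ones_like(u)],-1)@np.linalg.inv(K).T*d[...,None]
    return q@r.T+x
def proj(n,p):
    K,x,r=cam(n); q=K@(r.T@(np.array(p)-x)); return q[:2]/q[2]
def st():
    s=ctrl.get_state(); print(round(s['t'],2),np.round(s['position'],4),'rot',np.round(s['tcp_rot'],3),'F',np.round(s['ft_force'],1),'w',round(s['grip_width'],4),'g',round(s['grasp_force'],1))
    return s
E
python3 - <<'E'
from h import *
s=st(); print(R.from_rotvec(s['tcp_rot']).as_matrix().round(3))
for n in('top','side'):
    print(n,[a.round(3).tolist() for a in cam(n)]); grab(n,n+'0.png')
E
```

```text
0.0 [0.1748 0.5995 0.2382] rot [ 3.108 -0.444 -0.   ] F [-0.1 -0.3  0.2] w 0.0854 g 0.0
[[ 0.96  -0.28  -0.001]
 [-0.28  -0.96  -0.002]
 [ 0.     0.002 -1.   ]]
top [[[528.515, 0.0, 288.234], [0.0, 528.515, 218.782], [0.0, 0.0, 1.0]], [0.419, 0.022, 1.721], [[-0.006, -0.998, 0.069], [-1.0, 0.007, 0.015], [-0.016, -0.069, -0.998]]]
side [[[441.582, 0.0, 272.067], [0.0, 441.582, 213.811], [0.0, 0.0, 1.0]], [0.187, 1.115, 0.483], [[-0.957, -0.121, 0.262], [-0.287, 0.318, -0.904], [0.027, -0.94, -0.339]]]
```

View pics/top0.png

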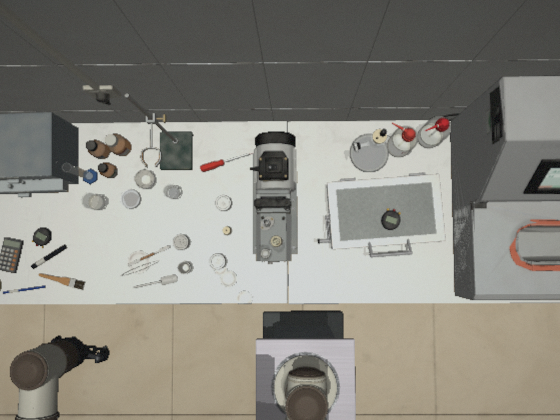

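View pics/side0.png

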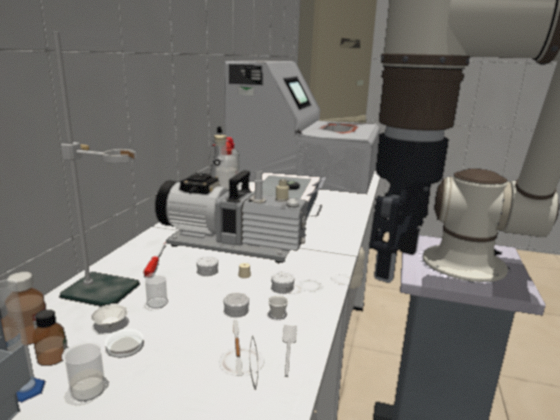

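```bash
python3 - <<'E'
from h import *
p,d=grab('top'); C=cloud('top',d); np.set_printoptions(suppress=True,precision=3)
cv2.imwrite('pics/top1.png',cv2.resize(p[165:265,305:465,::-1],None,fx=5,fy=5,interpolation=cv2.INTER_CUBIC))
cv2.imwrite('pics/top2.png',cv2.resize(p[160:300,120:260,::-1],None,fx=4,fy=4,interpolation=cv2.INTER_CUBIC))
z=C[...,2]
# lid plane
sub=np.zeros(z.shape,bool); sub[165:265,320:450]=1
m=((z>0.06)&(z<0.076)&sub).astype(np.uint8)
n,l,s,c=cv2.connectedComponentsWithStats(m); k=1+s[1:,4].argmax(); print('lid',s[k],np.median(z[l==k]))
pts=C[l==k][:,:2].astype(np.float32); r=cv2.minAreaRect(pts); print(r)
h=(z>0.085)&sub; h[:,:]&=True
n,l,s,c=cv2.connectedComponentsWithStats(h.astype(np.uint8))
for i in range(1,n):
    if s[i,4]>8: print('hi',s[i],C[l==i].mean(0),z[l==i].max())
b=np.zeros(z.shape,bool); b[160:300,110:250]=1
n,l,s,c=cv2.connectedComponentsWithStats(((z>0.016)&b).astype(np.uint8))
for i in range(1,n):
    if s[i,4]>8: print('o',s[i],c[i].round(1),C[l==i].mean(0),np.percentile(z[l==i],[50,95]))
E
```

```text
lid [ 325  172  121   77 7131] 0.06807712540050836
((0.5591027140617371, -0.2508172392845154), (0.2195451408624649, 0.3686985671520233), 4.071752548217773)
hi [382 211  19  19 162] [ 0.526 -0.267  0.098] 1.7207477659448205
hi [320 235  11   8  46] [ 0.466 -0.067  0.092] 0.1010092360746837
hi [369 243  44  14 172] [ 0.425 -0.262  0.117] 1.7207477659448205
o [141 160   7   8  26] [144.5 163. ] [0.671 0.434 0.305] [0.305 0.311]
o [155 160   7   7  30] [157.7 162.8] [0.675 0.403 0.285] [0.304 0.311]
o [162 160  12   8  28] [167.7 164.1] [0.718 0.441 0.018] [0.018 0.021]
o [200 160  26  11 123] [211.2 164.6] [0.715 0.298 0.021] [0.021 0.027]
o [110 163   8  15  86] [112.6 170.2] [0.695 0.613 0.042] [0.045 0.063]
o [134 169  21  20 111] [143.  177.6] [0.674 0.52  0.021] [0.021 0.026]
o [163 184  17  15 114] [170.5 190.5] [0.628 0.425 0.043] [0.044 0.061]
o [127 189  14  16  46] [134.2 194.5] [0.619 0.549 0.02 ] [0.019 0.023]
o [121 192  15  16  74] [127.5 200.9] [0.596 0.563 0.042] [0.019 0.025]
o [215 195  17  16 204] [223.1 202.4] [0.59  0.258 0.028] [0.028 0.034]
o [223 226   8   9  57] [226.5 229.8] [0.502 0.247 0.028] [0.028 0.033]
o [173 234  16  16 208] [180.5 241.4] [0.465 0.391 0.044] [0.027 0.034]
o [210 253  16  16 209] [217.4 260.7] [0.403 0.276 0.027] [0.028 0.033]
o [178 261  13  13  71] [182.8 267.2] [0.383 0.387 0.028] [0.029 0.038]
```

View pics/top1.png

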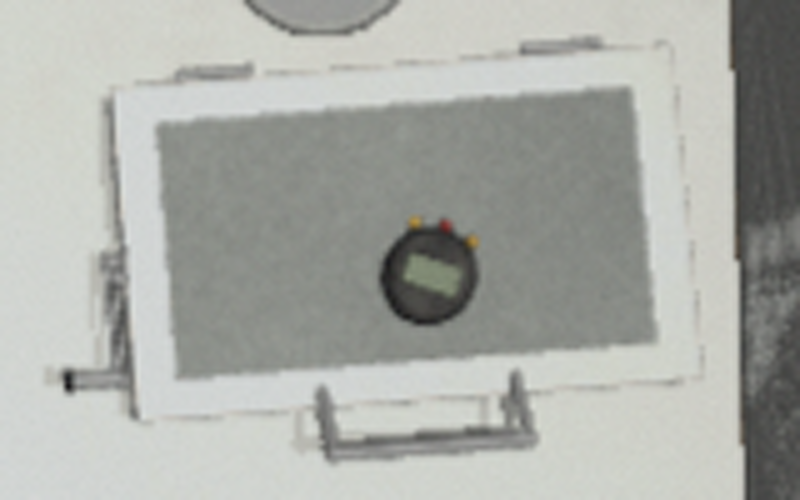

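View pics/top2.png

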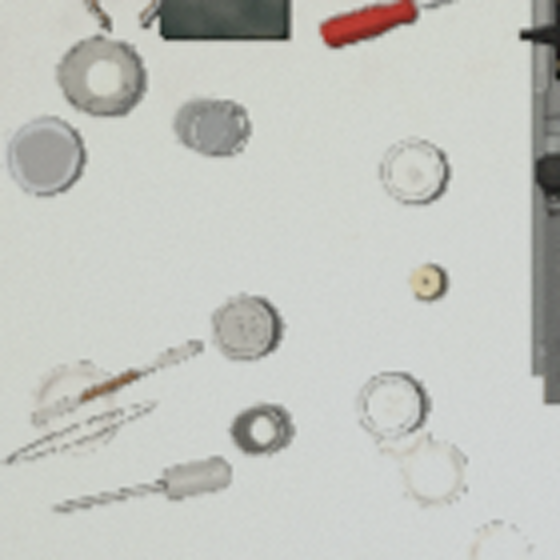

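```bash
cat >> h.py <<'E'
def mv(target,yaw=None,n=None):
    """print tool-axis shift to a target TCP position (tool kept as is, then optional yaw of tool y line)"""
    s=ctrl.get_state(); M=R.from_rotvec(s['tcp_rot']).as_matrix()
    d=M.T@(np.array(target)-s['position']); print('shift(tool)',d.round(4),'norm',np.linalg.norm(d).round(3))
E
python3 - <<'E'
from h import *
np.set_printoptions(suppress=True,precision=4)
p,d=grab('top'); C=cloud('top',d); z=C[...,2]
a=np.radians(4.07); ex=np.array([np.cos(a),np.sin(a)]); ey=np.array([-np.sin(a),np.cos(a)])
sub=np.zeros(z.shape,bool); sub[165:265,320:450]=1
m=sub&(z>.060)&(z<.076); P=C[m][:,:2]; 
for it in range(4):
    u=P@ex; v=P@ey
    fr=[(b,u[(v>b)&(v<b+.01)].min()) for b in np.arange(v.min()+.03,v.max()-.03,.01)]
    # edge front via low percentile
    fb=np.array(fr); k=np.polyfit(fb[:,0],fb[:,1],1,w=np.ones(len(fb))); 
    r=fb[:,1]-np.polyval(k,fb[:,0]); g=abs(r)<.006; k=np.polyfit(fb[g,0],fb[g,1],1)
    a-=np.arctan(k[0]); ex=np.array([np.cos(a),np.sin(a)]); ey=np.array([-np.sin(a),np.cos(a)])
print('a',np.degrees(a),k)
u=P@ex; v=P@ey; print('u',np.percentile(u,[0,.5,2,98,99.5,100]),'v',np.percentile(v,[0,.5,2,98,99.5,100]))
hm=sub&(z>.085)&(z<.13); H=np.c_[C[hm][:,:2]@ex,C[hm][:,:2]@ey,z[hm]]
for b in (H[:,0]<np.percentile(u,2)-.012, H[:,1]>np.percentile(v,99)+.003): print(len(H[b]),np.median(H[b],0),H[b].min(0),H[b].max(0))
hsv=cv2.cvtColor(p,cv2.COLOR_RGB2HSV)
sw=((hsv[...,2]<70)&sub).astype(np.uint8); n,l,s,c=cv2.connectedComponentsWithStats(sw)
for i in range(1,n):
    if s[i,4]>30: print('sw',s[i],c[i],onz('top',*c[i],.087), cv2.minAreaRect(np.argwhere(l==i)[:,::-1].astype(np.float32)))
red=((hsv[...,1]>120)&sub).astype(np.uint8); v_,u_=np.nonzero(red); print('btn',[onz('top',x,y,.083)[:2].round(4).tolist() for x,y in zip(u_,v_)])
for q in [(223.1,202.4),(180.5,241.4),(217.4,260.7)]: print('tin',onz('top',*q,.028))
pm=np.zeros(z.shape,bool); pm[130:265,250:300]=1; q=C[pm&(z>.03)&(z<.5)]
for x0 in np.arange(.4,.8,.05):
    w=q[(q[:,0]>x0)&(q[:,0]<x0+.05)]; print('pump',x0,w[:,2].max() if len(w) else None)
E
```

```text
a 4.161241175957157 [-0.      0.4306]
u [0.4238 0.4307 0.4339 0.6391 0.6451 0.6852] v [-0.4752 -0.472  -0.467  -0.1252 -0.1191 -0.1066]
161 [ 0.4024 -0.2988  0.0993] [ 0.3966 -0.3598  0.0864] [ 0.4205 -0.2318  0.1093]
49 [ 0.4596 -0.102   0.0915] [ 0.4518 -0.1148  0.0851] [ 0.4926 -0.0835  0.1012]
sw [381 211  19  19 157] [389.5159 219.4777] [ 0.5273 -0.2656  0.087 ] ((390.0, 220.0), (18.0, 18.0), 90.0)
btn [[0.5602, -0.2592], [0.5602, -0.2623], [0.557, -0.2777], [0.557, -0.2807], [0.5475, -0.2929], [0.5475, -0.296]]
tin [0.5902 0.2579 0.028 ]
tin [0.4654 0.3947 0.028 ]
tin [0.4029 0.2757 0.028 ]
pump 0.4 0.17990348465968253
pump 0.45 0.1997311614557371
pump 0.5 0.21960210835529614
pump 0.55 0.2066427581425665
pump 0.6 0.17735040583181716
pump 0.6499999999999999 0.19501695098584393
pump 0.7 0.18940546529972435
pump 0.75 0.1669428022685444
```

```bash
python3 -m creep '[0.012,0.015,-0.02,0,0,0,0, 0.024,0.03,-0.02,0,0,0,0, 0.024,0.03,-0.01,0,0,0,0, 0.024,0.03,0,0,0,0,0, 0.024,0.03,0,0,0,0,0, 0.024,0.03,0,0,0,0,0, 0.024,0.03,0,0,0,0,0, 0.024,0.03,0,0,0,0,0, 0.024,0.03,0,0,0,0,0, 0.024,0.03,0,0,0,0,0, 0.024,0.03,0,0,0,0,0, 0.024,0.03,0,0,0,0,0, 0.024,0.03,0,0,0,0,0, 0.024,0.03,0,0,0,0,0, 0.024,0.03,0,0,0,0,0, 0.024,0.03,0,0,0,0,0, 0.024,0.03,0,0,0,0,0, 0.024,0.03,0,0,0,0,0, 0.024,0.03,0,0,0,0,0, 0.024,0.03,0,0,0,0,0]' 40
python3 -c "
from h import *
st(); mv([.5273,-.2656,.14])"
```

```text
t: 2.2
position: [0.4607, -0.0943, 0.2893]
tcp_rot: [-3.11, 0.445, -0.0]
ft_force: [1.7, 0.1, 0.1]
grip_width: 0.0855
grasp_force: 0.0
2.2 [ 0.4607 -0.0943  0.2893] rot [-3.11   0.445 -0.   ] F [1.7 0.1 0.1] w 0.0855 g 0.0
shift(tool) [0.112  0.1458 0.1493] norm 0.237
```

```bash
python3 -m creep '[0.014,0.0182,0.01,0,0,0,0, 0.014,0.0182,0.015,0,0,0,0, 0.014,0.0182,0.02,0,0,0,0, 0.014,0.0182,0.02,0,0,0,0, 0.014,0.0182,0.02,0,0,0,0, 0.014,0.0182,0.02,0,0,0,0, 0.014,0.0182,0.022,0,0,0.035,0, 0.014,0.0182,0.022,0,0,0.04,0, 0,0,0,0,0,0,0, 0,0,0,0,0,0,0]'
python3 - <<'E'
from h import *
st(); mv([.5273,-.2656,.078])
grab('side','side1.png'); p,d=grab('top'); cv2.imwrite('pics/t3.png',p[...,::-1])
E
```

```text
t: 3.2
position: [0.5261, -0.2643, 0.1396]
tcp_rot: [3.091, -0.561, -0.003]
ft_force: [0.4, 0.2, -0.0]
grip_width: 0.0855
grasp_force: 0.0
3.2 [ 0.5261 -0.2643  0.1396] rot [ 3.091e+00 -5.610e-01 -3.000e-03] F [ 0.4  0.2 -0. ] w 0.0855 g 0.0
shift(tool) [0.0017 0.0008 0.0616] norm 0.062
```

```bash
python3 -m creep '[0.001,0,0.015,0,0,0,0, 0.001,0,0.015,0,0,0,0, 0,0,0.015,0,0,0,0, 0,0,0.01,0,0,0,0, 0,0,0.006,0,0,0,0, 0,0,0,0,0,0,0.5, 0,0,0,0,0,0,0.8, 0,0,0,0,0,0,1, 0,0,0,0,0,0,1, 0,0,0,0,0,0,1, 0,0,0,0,0,0,1, 0,0,0,0,0,0,1]' 30; python3 -m creep '[0,0,-0.01,0,0,0,1, 0,0,-0.02,0,0,0,1, 0,0,-0.02,0,0,0,1, 0,0,0,0,0,0,1]' 
```

```text
t: 4.5
position: [0.5289, -0.2649, 0.0808]
tcp_rot: [3.091, -0.56, 0.003]
ft_force: [-2.0, 2.7, 5.9]
grip_width: 0.0547
grasp_force: 31.3
t: 4.9
position: [0.5303, -0.2654, 0.1326]
tcp_rot: [3.09, -0.56, 0.011]
ft_force: [0.5, -0.3, 0.1]
grip_width: 0.0548
grasp_force: 31.9
```

```bash
python3 -m creep '[-0.01,-0.008,-0.02,0,0,0,1, -0.02,-0.0165,-0.015,0,0,0,1, -0.02,-0.0165,0,0,0,0,1, -0.02,-0.0165,0,0,0,0,1, -0.02,-0.0165,0,0,0,0,1, -0.02,-0.0165,0,0,0,0,1, -0.02,-0.0165,0,0,0,0,1, -0.02,-0.0165,0,0,0,0,1, -0.02,-0.0165,0,0,0,0,1, -0.02,-0.0165,0,0,0,0,1, -0.02,-0.0165,0,0,0,0,1, -0.02,-0.0165,0,0,0,0,1, -0.01,-0.008,0,0,0,0,1, 0,0,0,0,0,0,1]'; python3 -c "
from h import *
st(); mv([.375,.005,.0155])"
```

```text
t: 6.3
position: [0.3719, 0.0051, 0.164]
tcp_rot: [-3.092, 0.557, 0.001]
ft_force: [-0.3, 0.4, 0.3]
grip_width: 0.0546
grasp_force: 32.0
6.3 [0.3719 0.0051 0.164 ] rot [-3.092e+00  5.570e-01  1.000e-03] F [-0.3  0.4  0.3] w 0.0546 g 32.0
shift(tool) [ 0.003  -0.0009  0.1485] norm 0.149
```

```bash
python3 -m creep '[0.003,0,0.01,0,0,0,1, 0,0,0.025,0,0,0,1, 0,0,0.025,0,0,0,1, 0,0,0.025,0,0,0,1, 0,0,0.025,0,0,0,1, 0,0,0.015,0,0,0,1, 0,0,0.01,0,0,0,1, 0,0,0.007,0,0,0,1, 0,0,0.004,0,0,0,1, 0,0,0,0,0,0,1]'; python3 -m creep '[0,0,0,0,0,0,0.35, 0,0,0,0,0,0,0.2, 0,0,0,0,0,0,0, 0,0,-0.005,0,0,0,0, 0,0,-0.02,0,0,0,0, 0,0,-0.04,0,0,0,0, 0,0,-0.05,0,0,0,0, 0,0,-0.05,0,0,0,0]'; python3 -c "
from h import *
a=np.radians(4.16); ex=np.array([np.cos(a),np.sin(a)]); ey=np.array([-np.sin(a),np.cos(a)])
w=.402*ex-.296*ey; print(w)
st(); mv([*w,.16])
p,d=grab('top'); cv2.imwrite('pics/t4.png',cv2.resize(p[150:300,200:460,::-1],None,fx=3,fy=3))"
```

```text
t: 7.3
position: [0.3758, 0.0031, 0.018]
tcp_rot: [3.091, -0.561, -0.001]
ft_force: [0.3, -0.5, -0.1]
grip_width: 0.0544
grasp_force: 32.0
t: 8.1
position: [0.375, 0.0031, 0.1857]
tcp_rot: [-3.091, 0.56, -0.0]
ft_force: [2.0, 1.3, -0.7]
grip_width: 0.0854
grasp_force: 0.0
[ 0.42241329 -0.26605829]
8.1 [0.375  0.0031 0.1857] rot [-3.091  0.56  -0.   ] F [ 2.   1.3 -0.7] w 0.0854 g 0.0
shift(tool) [0.1388 0.2354 0.0257] norm 0.274
```

View pics/t4.png

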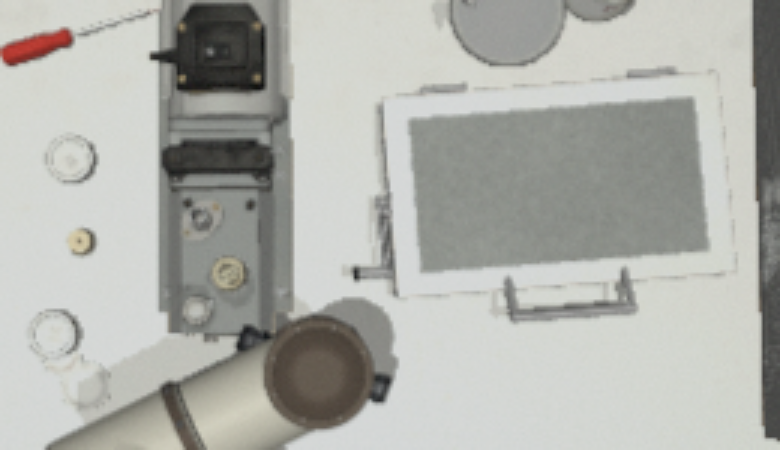

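```bash
python3 -c "
from h import *
print(ctrl.get_state()['joint_pos'])"; python3 -m creep '[0.01,0.017,0,0,0,0,0, 0.018,0.031,0,0,0,0,0, 0.018,0.031,0,0,0,0,0, 0.018,0.031,0,0,0,0,0, 0.018,0.031,0,0,0,0,0, 0.018,0.031,0,0,0,0,0, 0.018,0.031,0,0,0,0,0, 0.018,0.031,0.025,0,0,0,0, 0.003,0.002,0,0,0,0.12,0, 0,0,0,0,0,0.12,0, 0,0,0,0,0,0.12,0, 0,0,0,0,0,0.12,0, 0,0,0,0,0,0.12,0, 0,0,0,0,0,0.12,0, 0,0,0,0,0,0.12,0, 0,0,0,0,0,0.12,0, 0,0,0,0,0,0.12,0, 0,0,0,0,0,0.058,0, 0,0,0,0,0,0,0]'; python3 - <<'E'
from h import *
s=st(); print(s['joint_pos']); M=R.from_rotvec(s['tcp_rot']).as_matrix(); print(np.degrees(np.arctan2(M[1,1],M[0,1])))
mv([.4224,-.2661,.088])
p,d=grab('side'); cv2.imwrite('pics/s4.png',cv2.resize(p[100:260,160:360,::-1],None,fx=3,fy=3))
E
```

```text
[ 0.44830947 -0.01048551 -0.62310965  0.00467065 -0.94080898  0.76382301]
t: 10.05
position: [0.4229, -0.2663, 0.1587]
tcp_rot: [-2.302, 2.137, -0.001]
ft_force: [0.2, -0.5, -0.2]
grip_width: 0.0854
grasp_force: 0.0
10.05 [ 0.4229 -0.2663  0.1587] rot [-2.302e+00  2.137e+00 -1.000e-03] F [ 0.2 -0.5 -0.2] w 0.0854 g 0.0
[-2.36550604e-01  2.51662048e-01 -4.10266243e-01 -7.56630340e-05
 -9.08378900e-01  3.10833263e-01]
-175.7465812514896
shift(tool) [-0.0002  0.0005  0.0707] norm 0.071
```

View pics/s4.png

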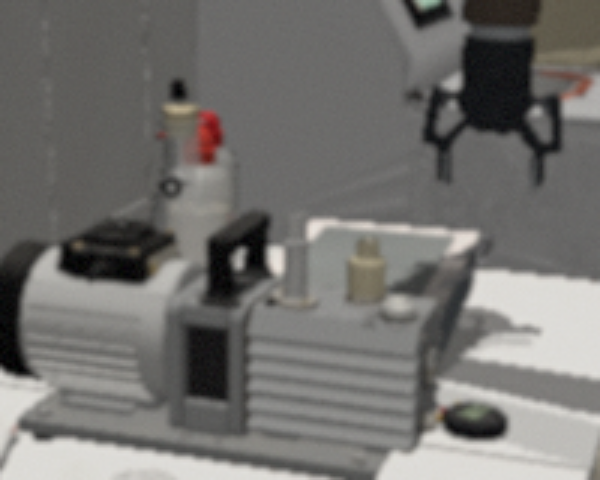

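```bash
python3 -m creep '[0,0,0.015,0,0,0,0, 0,0,0.02,0,0,0,0, 0,0,0.02,0,0,0,0, 0,0,0.013,0,0,0,0.2, 0,0,0.004,0,0,0,0.4, 0,0,0,0,0,0,0.7, 0,0,0,0,0,0,0.9, 0,0,0,0,0,0,1, 0,0,0,0,0,0,1, 0,0,0,0,0,0,1, 0,0,0,0,0,0,1]' 45; python3 - <<'E'
from h import *
s=st(); M=R.from_rotvec(s['tcp_rot']).as_matrix(); print(M.round(3))
# arc: steps in tool axes, handle vector from hinge (-.240,.036), total 1.40 rad
th=np.radians(180-np.degrees(np.arctan2(.036,.240)))
N=36
a=[0]+list(np.cumsum([.02]+[.04]*34+[.025]))
for i in range(len(a)-1):
    f=lambda t:.2427*np.array([np.cos(th-t),np.sin(th-t)])
    d=f(a[i+1])-f(a[i]); print(i,round(a[i+1],3),'ty',round(-d[0],4),'tz',round(-d[1],4))
E
```

```text
t: 11.2
position: [0.421, -0.2665, 0.0871]
tcp_rot: [2.3, -2.136, -0.005]
ft_force: [-5.2, -0.7, 5.2]
grip_width: 0.0081
grasp_force: 43.8
11.2 [ 0.421  -0.2665  0.0871] rot [ 2.3   -2.136 -0.005] F [-5.2 -0.7  5.2] w 0.0081 g 43.8
[[ 0.074 -0.997 -0.004]
 [-0.997 -0.074  0.   ]
 [-0.001  0.004 -1.   ]]
0 0.02 ty -0.0008 tz -0.0048
1 0.06 ty -0.0018 tz -0.0095
2 0.1 ty -0.0022 tz -0.0095
3 0.14 ty -0.0026 tz -0.0094
4 0.18 ty -0.003 tz -0.0092
5 0.22 ty -0.0033 tz -0.0091
6 0.26 ty -0.0037 tz -0.009
7 0.3 ty -0.004 tz -0.0088
8 0.34 ty -0.0044 tz -0.0087
9 0.38 ty -0.0047 tz -0.0085
10 0.42 ty -0.0051 tz -0.0083
11 0.46 ty -0.0054 tz -0.0081
12 0.5 ty -0.0057 tz -0.0079
13 0.54 ty -0.006 tz -0.0076
14 0.58 ty -0.0063 tz -0.0074
15 0.62 ty -0.0066 tz -0.0071
16 0.66 ty -0.0069 tz -0.0068
17 0.7 ty -0.0072 tz -0.0066
18 0.74 ty -0.0074 tz -0.0063
19 0.78 ty -0.0077 tz -0.006
20 0.82 ty -0.0079 tz -0.0057
21 0.86 ty -0.0081 tz -0.0053
22 0.9 ty -0.0083 tz -0.005
23 0.94 ty -0.0085 tz -0.0047
24 0.98 ty -0.0087 tz -0.0043
25 1.02 ty -0.0089 tz -0.004
26 1.06 ty -0.009 tz -0.0036
27 1.1 ty -0.0091 tz -0.0033
28 1.14 ty -0.0093 tz -0.0029
29 1.18 ty -0.0094 tz -0.0025
30 1.22 ty -0.0095 tz -0.0021
31 1.26 ty -0.0095 tz -0.0018
32 1.3 ty -0.0096 tz -0.0014
33 1.34 ty -0.0097 tz -0.001
34 1.38 ty -0.0097 tz -0.0006
35 1.405 ty -0.0061 tz -0.0002
```

```bash
python3 -m creep '[0,-0.001,-0.005,0,0,0,1, 0,-0.002,-0.0095,0,0,0,1, 0,-0.002,-0.0095,0,0,0,1, 0,-0.0025,-0.0095,0,0,0,1, 0,-0.003,-0.009,0,0,0,1, 0,-0.0035,-0.009,0,0,0,1, 0,-0.0035,-0.009,0,0,0,1, 0,-0.004,-0.009,0,0,0,1, 0,-0.0045,-0.0085,0,0,0,1, 0,-0.0045,-0.0085,0,0,0,1, 0,-0.005,-0.0085,0,0,0,1]'; python3 -m creep '[0,-0.0055,-0.008,0,0,0,1, 0,-0.0055,-0.008,0,0,0,1, 0,-0.006,-0.0075,0,0,0,1, 0,-0.0065,-0.0075,0,0,0,1, 0,-0.0065,-0.007,0,0,0,1, 0,-0.007,-0.007,0,0,0,1, 0,-0.007,-0.0065,0,0,0,1, 0,-0.0075,-0.0065,0,0,0,1, 0,-0.0075,-0.006,0,0,0,1]'; python3 -c "
from h import *
st()
a=np.radians(4.16); ex=np.array([np.cos(a),np.sin(a)]); p=ctrl.get_state()['position']; u=p[:2]@ex; print('u',u,'ang',np.arctan2(p[2]+.011-.06,.642-u)-np.arctan2(.036,.24), np.hypot(p[2]+.011-.06,.642-u))"
```

```text
t: 12.3
position: [0.4541, -0.2642, 0.1799]
tcp_rot: [2.296, -2.135, -0.013]
ft_force: [-7.0, -5.0, -5.5]
grip_width: 0.0081
grasp_force: 43.7
t: 13.2
position: [0.511, -0.2602, 0.2454]
tcp_rot: [2.293, -2.133, -0.018]
ft_force: [-14.9, -2.2, 6.0]
grip_width: 0.0082
grasp_force: 44.1
13.2 [ 0.511  -0.2602  0.2454] rot [ 2.293 -2.133 -0.018] F [-14.9  -2.2   6. ] w 0.0082 g 44.1
u 0.49077161855885043 ang 0.7656439146974251 0.24785038878733276
```

```bash
python3 -m creep '[0,-0.0075,-0.006,0,0,0,1, 0,-0.008,-0.006,0,0,0,1, 0,-0.008,-0.0055,0,0,0,1, 0,-0.0085,-0.005,0,0,0,1, 0,-0.0085,-0.0045,0,0,0,1, 0,-0.009,-0.004,0,0,0,1, 0,-0.009,-0.004,0,0,0,1, 0,-0.009,-0.0035,0,0,0,1, 0,-0.0095,-0.003,0,0,0,1]'; python3 -c "
from h import *
st()
a=np.radians(4.16); ex=np.array([np.cos(a),np.sin(a)]); p=ctrl.get_state()['position']; u=p[:2]@ex; print('u',u,'ang',np.arctan2(p[2]+.011-.06,.642-u)-np.arctan2(.036,.24), np.hypot(p[2]+.011-.06,.642-u))"
```

```text
t: 14.1
position: [0.5903, -0.2547, 0.2885]
tcp_rot: [2.296, -2.135, -0.008]
ft_force: [-8.2, -1.5, 3.4]
grip_width: 0.0081
grasp_force: 44.0
14.1 [ 0.5903 -0.2547  0.2885] rot [ 2.296 -2.135 -0.008] F [-8.2 -1.5  3.4] w 0.0081 g 44.0
u 0.570301252674453 ang 1.1310439093880253 0.25001430916869405
```

```bash
python3 -m creep '[0,-0.0095,-0.003,0,0,0,1, 0,-0.0095,-0.0025,0,0,0,1, 0,-0.0095,-0.002,0,0,0,1, 0,-0.0095,-0.002,0,0,0,1, 0,-0.0095,-0.0015,0,0,0,1, 0,-0.009,-0.001,0,0,0,1, 0,-0.007,-0.0005,0,0,0,1, 0,-0.003,0,0,0,0,1, 0,0,0,0,0,0,1]'; python3 -c "
from h import *
s=st(); print(s['joint_pos'])
a=np.radians(4.16); ex=np.array([np.cos(a),np.sin(a)]); p=ctrl.get_state()['position']; u=p[:2]@ex; print('u',u,'ang',np.arctan2(p[2]+.011-.06,.642-u)-np.arctan2(.036,.24), np.hypot(p[2]+.011-.06,.642-u))
p,d=grab('side'); cv2.imwrite('pics/s5.png',cv2.resize(p[100:260,160:360,::-1],None,fx=3,fy=3))"
```

```text
t: 15.0
position: [0.656, -0.25, 0.3001]
tcp_rot: [2.295, -2.133, -0.012]
ft_force: [-10.4, -1.7, 2.3]
grip_width: 0.0081
grasp_force: 44.2
15.0 [ 0.656  -0.25    0.3001] rot [ 2.295 -2.133 -0.012] F [-10.4  -1.7   2.3] w 0.0081 g 44.2
[-0.1335008   0.49855646  0.33832056  0.00243324 -1.42139738  0.20597957]
u 0.6361205430942314 ang 1.3984995693006437 0.25120867989357437
```

View pics/s5.png

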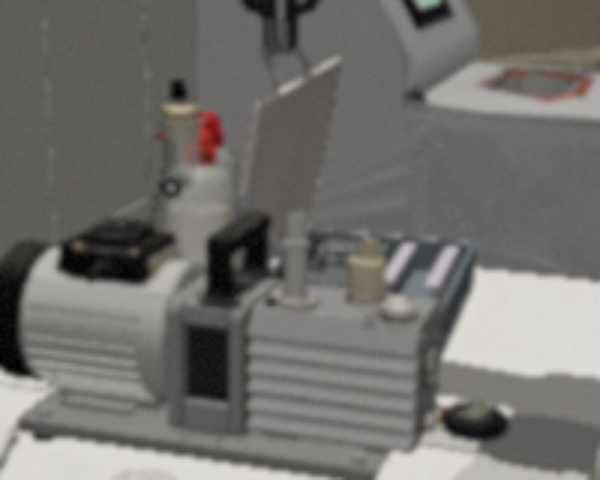

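```bash
python3 -m creep '[0,-0.002,0,0,0,0,1, 0,0,0,0,0,0,1, 0,0,0,0,0,0,1, 0,0,0,0,0,0,0.9, 0,0,0,0,0,0,0.7, 0,0,0,0,0,0,0.7, 0,0,-0.01,0,0,0,0.7, 0,0,-0.035,0,0,0,0.7]';  python3 -m creep '[-0.01,0.008,0,0,0,0,0.8, -0.0235,0.0157,0,0,0,0,0.9, -0.0235,0.0157,0,0,0,0,1, -0.0235,0.0157,0.01,0,0,0,1, -0.0235,0.0157,0.02,0,0,0,1, -0.0235,0.0157,0.02,0,0,0,1, -0.0235,0.0157,0.02,0,0,0,1, -0.0235,0.0157,0.02,0,0,0,1, -0.0235,0.0157,0.01,0,0,0,1, -0.0135,0.008,0,0,0,0,1, 0,0,0,0.1,0,0,1, 0,0,0,0.1,0,0,1, 0,0,0,0.1,0,0,1, 0,0,0,0.1,0,0,1, 0,0,0,0.1,0,0,1, 0,0,0,0.1,0,0,1, 0,0,0,0.1,0,0,1, 0,0,0,0.085,0,0,1]'; python3 - <<'E'
from h import *
s=st(); print(R.from_rotvec(s['tcp_rot']).as_matrix().round(3)); print(s['joint_pos'].round(2))
print('pin px',proj('top',[.5733,-.0515,.113]),proj('side',[.5733,-.0515,.113]))
p,d=grab('top'); C=cloud('top',d); 
u,v=map(int,proj('top',[.5733,-.0515,.113])); cv2.imwrite('pics/t6.png',cv2.resize(p[v-40:v+40,u-50:u+50,::-1],None,fx=6,fy=6))
z=C[...,2]; q=C[v-10:v+11,u-10:u+11].reshape(-1,3); q=q[(q[:,2]>.09)&(q[:,2]<.14)]; print(len(q),np.median(q,0),q.min(0),q.max(0))
mv([.5461,-.0515,.1402])
E
```

```text
t: 15.85
position: [0.6617, -0.2477, 0.341]
tcp_rot: [2.3, -2.135, -0.012]
ft_force: [0.8, 0.0, -0.6]
grip_width: 0.0257
grasp_force: 0.0
t: 17.65
position: [0.5035, -0.0686, 0.2755]
tcp_rot: [-1.855, 1.689, -0.623]
ft_force: [0.4, -1.2, 0.2]
grip_width: -0.0001
grasp_force: 0.0
17.65 [ 0.5035 -0.0686  0.2755] rot [-1.855  1.689 -0.623] F [ 0.4 -1.2  0.2] w -0.0001 g 0.0
[[ 0.103 -0.74   0.665]
 [-0.994 -0.06   0.088]
 [-0.025 -0.671 -0.741]]
[ 0.2  -0.12 -0.8   0.28 -0.16 -0.36]
pin px [320.37671755 204.36933892] [256.5897076 189.8401465]
66 [ 0.57450748 -0.05924986  0.11522774] [ 0.55660739 -0.0722152   0.1019814 ] [ 0.59914611 -0.03498908  0.13758099]
shift(tool) [-0.0086  0.0627  0.1311] norm 0.146
```

View pics/t6.png

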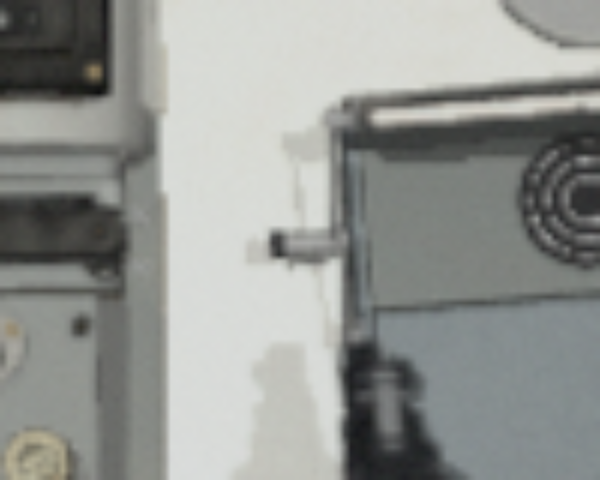

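```bash
python3 -m creep '[0,0,0,-0.1,0,0,1, 0,0,0,-0.1,0,0,1, 0,0,0,-0.1,0,0,1, 0,0,0,0,0,0,1]'; python3 - <<'E'
from h import *
s=st(); M=R.from_rotvec(s['tcp_rot']).as_matrix(); print(M.round(3)); print(s['joint_pos'].round(2))
P=np.array([.5733,-.0515,.113]); mv(P-M[:,2]*.0335); mv(P-M[:,2]*.0135)
print('press dir in tool',M.T@np.array([.76*.997,.76*.073,-.66]))
E
```

```text
t: 18.1
position: [0.5102, -0.067, 0.2802]
tcp_rot: [-2.046, 1.862, -0.389]
ft_force: [-0.5, -0.7, -0.0]
grip_width: 0.0
grasp_force: 0.0
18.1 [ 0.5102 -0.067   0.2802] rot [-2.046  1.862 -0.389] F [-0.5 -0.7 -0. ] w 0.0 g 0.0
[[ 0.101 -0.9    0.425]
 [-0.994 -0.078  0.07 ]
 [-0.029 -0.43  -0.903]]
[ 0.19 -0.03 -0.49  0.02 -0.67 -0.11]
shift(tool) [-0.0042  0.0138  0.1453] norm 0.146
shift(tool) [-0.0042  0.0138  0.1653] norm 0.166
press dir in tool [ 0.04042167 -0.40251234  0.92150287]
```

```bash
python3 -m creep '[0,0.001,0.02,0,0,0,1, -0.001,0.002,0.03,0,0,0,1, -0.001,0.003,0.03,0,0,0,1, -0.001,0.004,0.03,0,0,0,1, -0.001,0.004,0.025,0,0,0,1, 0,0,0.01,0,0,0,1, 0,0,0,0,0,0,1]'; python3 -m creep '[0,0,0.008,0,0,0,1, 0,0,0.007,0,0,0,1, 0,0,0.005,0,0,0,1, 0,0,0,0,0,0,1]'; python3 - <<'E'
from h import *
s=st(); M=R.from_rotvec(s['tcp_rot']).as_matrix(); 
P=np.array([.5733,-.0515,.113]); mv(P-M[:,2]*.0135); print(s['joint_pos'].round(2))
E
```

```text
t: 18.8
position: [0.5531, -0.0546, 0.1382]
tcp_rot: [-2.052, 1.867, -0.381]
ft_force: [-0.4, 0.3, 0.9]
grip_width: -0.0002
grasp_force: 0.0
t: 19.2
position: [0.5617, -0.0532, 0.1207]
tcp_rot: [-2.05, 1.866, -0.382]
ft_force: [-0.4, -0.6, -0.4]
grip_width: -0.0
grasp_force: 0.0
19.2 [ 0.5617 -0.0532  0.1207] rot [-2.05   1.866 -0.382] F [-0.4 -0.6 -0.4] w -0.0 g 0.0
shift(tool) [-0.0003 -0.0073 -0.0015] norm 0.007
[ 0.2   0.26 -0.64  0.06 -0.24 -0.16]
```

```bash
python3 -m creep '[0,0,-0.012,0,0,0,1, 0,-0.007,0,0,0,0,1, 0,0,0.008,0,0,0,1, 0,0,0.003,0,0,0,1, 0,-0.001,0.003,0,0,0,1, 0,-0.001,0.003,0,0,0,1, 0,0,0,0,0,0,1]'; python3 -c "
from h import *
s=st();print(s['joint_pos'].round(2))"
```

```text
t: 19.9
position: [0.5719, -0.0522, 0.1195]
tcp_rot: [-2.051, 1.867, -0.381]
ft_force: [0.1, 0.1, -0.6]
grip_width: -0.0002
grasp_force: 0.0
19.9 [ 0.5719 -0.0522  0.1195] rot [-2.051  1.867 -0.381] F [ 0.1  0.1 -0.6] w -0.0002 g 0.0
[ 0.2   0.28 -0.61  0.06 -0.24 -0.16]
```

```bash
python3 - <<'E'
from h import *
p,d=grab('side'); a=cv2.resize(p[150:250,210:310,::-1],None,fx=4,fy=4)
p,d=grab('top'); b=cv2.resize(p[160:260,270:370,::-1],None,fx=4,fy=4); cv2.imwrite('pics/m7.png',np.hstack([a,b]))
E
```

```text
(no output)
```

View pics/m7.png

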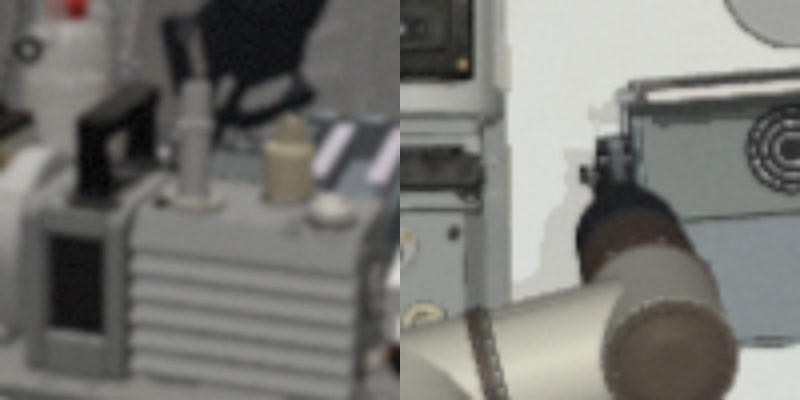

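```bash
python3 -m creep '[0,-0.001,0.003,0,0,0,1, 0,-0.001,0.003,0,0,0,1, 0,0,0,0,0,0,1]';  python3 -m creep '[0,-0.001,0.003,0,0,0,1, 0,-0.001,0.003,0,0,0,1, 0,0,0,0,0,0,1]'; python3 -c "
from h import *
s=st();print(s['joint_pos'].round(2)); p,d=grab('top'); cv2.imwrite('pics/b8.png',cv2.resize(p[180:230,290:350,::-1],None,fx=8,fy=8))"
```

```text
t: 20.3
position: [0.5749, -0.0519, 0.117]
tcp_rot: [-2.051, 1.867, -0.382]
ft_force: [-12.2, 2.2, 16.5]
grip_width: -0.0002
grasp_force: 10.2
t: 20.6
position: [0.5763, -0.052, 0.1156]
tcp_rot: [-2.051, 1.869, -0.381]
ft_force: [-39.4, 3.8, 49.6]
grip_width: 0.0002
grasp_force: 30.5
20.6 [ 0.5763 -0.052   0.1156] rot [-2.051  1.869 -0.381] F [-39.4   3.8  49.6] w 0.0002 g 30.5
[ 0.2   0.29 -0.61  0.06 -0.24 -0.16]
```

View pics/b8.png

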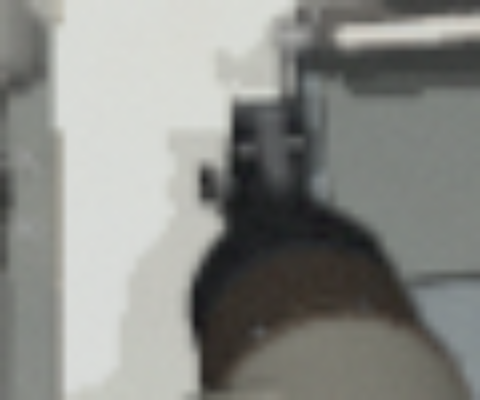

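```bash
python3 -m creep '[0,0,-0.006,0,0,0,1, 0,0.002,-0.02,0,0,0,1, 0,0.002,-0.03,0,0,0,1, 0,0.002,-0.04,0,0,0,1, 0,0.002,-0.04,0,0,0,1, 0,0,-0.03,0,0,0,1, 0,0.02,0,0,0,0,1, 0,0.03,0,-0.1,0,0,1, 0,0.03,0,-0.1,0,0,1, 0,0,0,0,0,0,1]'; python3 - <<'E'
from h import *
s=st()
def look():
    p,d=grab('top'); C=cloud('top',d); q=C[150:260,330:420].reshape(-1,3)
    w=q[q[:,2]>.15]; w=w[w[:,2]<.4]
    hsv=cv2.cvtColor(p,cv2.COLOR_RGB2HSV)[198:210,310:322,2]; ii=np.argwhere(hsv<70); print('cap px',ii.mean(0)[::-1]+[310,198],len(ii))
    return p
p=look(); cv2.imwrite('pics/t9.png',cv2.resize(p[160:260,290:450,::-1],None,fx=5,fy=5))
E
```

```text
t: 21.65
position: [0.4298, -0.0697, 0.2266]
tcp_rot: [-2.176, 1.975, -0.201]
ft_force: [0.6, -0.9, -0.4]
grip_width: 0.0002
grasp_force: 0.0
21.65 [ 0.4298 -0.0697  0.2266] rot [-2.176  1.975 -0.201] F [ 0.6 -0.9 -0.4] w 0.0002 g 0.0
cap px [315.25 203.25] 4
```

View pics/t9.png

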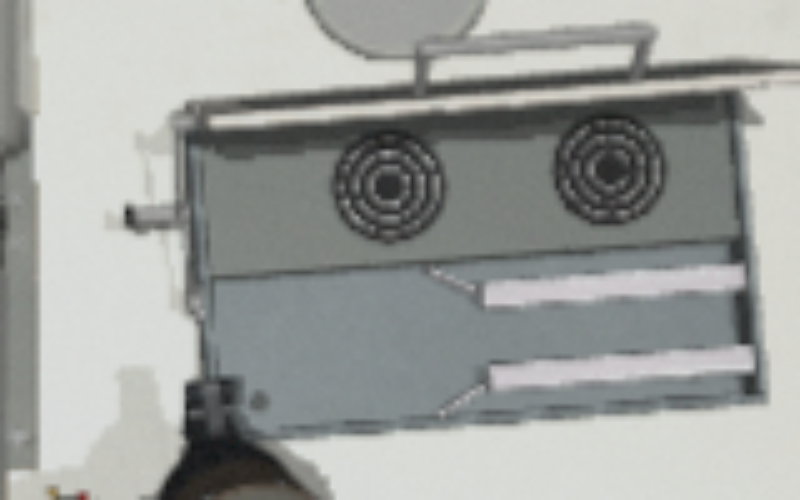

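```bash
cat >> h.py <<'E'
def case(x,y): 
    a=np.radians(4.16); u,v=.537+x/1e3,-.296+y/1e3
    return np.array([u*np.cos(a)-v*np.sin(a),u*np.sin(a)+v*np.cos(a)])
def tins(box=(150,305,110,255),lo=.018,hi=.06):
    p,d=grab('top'); z=cloud('top',d)[...,2]; b=np.zeros(z.shape,bool); b[box[0]:box[1],box[2]:box[3]]=1
    n,l,s,c=cv2.connectedComponentsWithStats(((z>lo)&(z<hi)&b).astype(np.uint8))
    for i in range(1,n):
        if s[i,4]>40: print(s[i].tolist(),onz('top',*c[i],.028)[:2].round(4))
    return p
def rotto(angdeg):
    s=ctrl.get_state(); a=np.radians(angdeg); y=np.array([np.cos(a),np.sin(a),0]); z=np.array([0,0,-1.]); x=np.cross(y,z)
    M=R.from_rotvec(s['tcp_rot']); print('turn(tool)',(M.inv()*R.from_matrix(np.c_[x,y,z])).as_rotvec().round(4),'j',s['joint_pos'].round(2))
E
python3 - <<'E'
from h import *
tins(); print('mouth px',proj('top',[*case(-50,-3),.05]), 'load',case(-50,72)); rotto(-85.84); mv([.403,.276,.227])
E
```

```text
[116, 150, 14, 6, 46] [0.7557 0.5856]
[200, 159, 24, 12, 93] [0.7127 0.3007]
[110, 163, 7, 15, 76] [0.6979 0.6171]
[163, 184, 17, 15, 102] [0.6304 0.4281]
[215, 195, 17, 16, 201] [0.5903 0.2582]
[253, 205, 2, 37, 63] [0.5227 0.1597]
[223, 226, 8, 8, 54] [0.5022 0.2471]
[173, 234, 16, 16, 206] [0.4651 0.3948]
[210, 253, 16, 16, 207] [0.4028 0.2759]
[178, 261, 13, 13, 67] [0.3831 0.3863]
mouth px [386.71318277 226.57643453] load [ 0.50196632 -0.18808193]
turn(tool) [-0.2136 -0.1618 -1.538 ] j [ 0.21 -0.04 -0.58 -0.   -0.79 -0.11]
shift(tool) [-0.3466 -0.0038  0.0119] norm 0.347
```

```bash
python3 -m creep '[0,0,0,-0.0178,-0.0135,-0.1282,1, 0,0,0,-0.0178,-0.0135,-0.1282,1, 0,0,0,-0.0178,-0.0135,-0.1282,1, 0,0,0,-0.0178,-0.0135,-0.1282,1, 0,0,0,-0.0178,-0.0135,-0.1282,1, 0,0,0,-0.0178,-0.0135,-0.1282,1, 0,0,0,-0.0178,-0.0135,-0.1282,1, 0,0,0,-0.0178,-0.0135,-0.1282,1, 0,0,0,-0.0178,-0.0135,-0.1282,1, 0,0,0,-0.0178,-0.0135,-0.1282,1, 0,0,0,-0.0178,-0.0135,-0.1282,1, 0,0,0,-0.0178,-0.0135,-0.1282,1]' ; python3 -m creep '[0,-0.015,-0.02,0,0,0,0.5, 0,-0.035,-0.02,0,0,0,0, 0,-0.035,0,0,0,0,0, 0,-0.035,0,0,0,0,0, 0,-0.035,0,0,0,0,0, 0,-0.035,0,0,0,0,0, 0,-0.035,0,0,0,0,0, 0,-0.035,0,0,0,0,0, 0,-0.035,0,0,0,0,0, 0,-0.035,0,0,0,0,0, 0,-0.015,0,0,0,0,0, 0,0,0,0,0,0,0]';  python3 - <<'E'
from h import *
st(); rotto(-85.84); mv([.4028,.2759,.013])
E
```

```text
t: 22.95
position: [0.4316, -0.0696, 0.2269]
tcp_rot: [3.139, 0.123, -0.002]
ft_force: [-0.1, -0.1, -0.4]
grip_width: 0.0002
grasp_force: 0.0
t: 24.15
position: [0.4057, 0.2763, 0.2666]
tcp_rot: [-3.139, -0.118, 0.004]
ft_force: [0.1, -1.3, -0.0]
grip_width: 0.0856
grasp_force: 0.0
24.15 [0.4057 0.2763 0.2666] rot [-3.139 -0.118  0.004] F [ 0.1 -1.3 -0. ] w 0.0856 g 0.0
turn(tool) [-0.0005  0.0025  0.0027] j [ 0.93  0.14 -0.26 -0.   -1.17  0.72]
shift(tool) [-0.0023  0.0003  0.2536] norm 0.254
```

```bash
python3 -m creep '[-0.001,0,0.02,0,0,0,0, -0.001,0,0.04,0,0,0,0, 0,0,0.045,0,0,0,0, 0,0,0.045,0,0,0,0, 0,0,0.04,0,0,0,0, 0,0,0.03,0,0,0,0, 0,0,0.02,0,0,0,0, 0,0,0.013,0,0,0,0, 0,0,0,0,0,0,0.3, 0,0,0,0,0,0,0.6, 0,0,0,0,0,0,1, 0,0,0,0,0,0,1, 0,0,0,0,0,0,1, 0,0,0,0,0,0,1]' 45; python3 -m creep '[0,0,-0.02,0,0,0,1, 0,0,-0.04,0,0,0,1, 0,0,-0.045,0,0,0,1, 0,0,-0.045,0,0,0,1, 0,0,-0.045,0,0,0,1, 0,0,-0.045,0,0,0,1, 0,0,-0.025,0,0,0,1, 0,0,0,0,0,0,1]'; python3 - <<'E'
from h import *
st(); mv([*case(-51,72),.28])
E
```

```text
t: 25.55
position: [0.4034, 0.2748, 0.0153]
tcp_rot: [-3.138, -0.115, 0.002]
ft_force: [0.6, -1.8, 6.8]
grip_width: 0.0496
grasp_force: 47.0
t: 26.35
position: [0.4046, 0.2755, 0.2836]
tcp_rot: [-3.132, -0.115, -0.006]
ft_force: [0.5, -0.1, -1.4]
grip_width: 0.0499
grasp_force: 46.8
26.35 [0.4046 0.2755 0.2836] rot [-3.132 -0.115 -0.006] F [ 0.5 -0.1 -1.4] w 0.0499 g 46.8
shift(tool) [0.062  0.4695 0.0005] norm 0.474
```

```bash
python3 -m creep '[0.002,0.018,0,0,0,0,1, 0.005,0.036,0,0,0,0,1, 0.005,0.036,0,0,0,0,1, 0.005,0.036,0,0,0,0,1, 0.005,0.036,0,0,0,0,1, 0.005,0.036,0,0,0,0,1, 0.005,0.036,0,0,0,0,1, 0.005,0.036,0,0,0,0,1, 0.005,0.036,0,0,0,0,1, 0.005,0.036,0,0,0,0,1, 0.005,0.036,0,0,0,0,1, 0.005,0.036,0,0,0,0,1, 0.005,0.036,0,0,0,0,1, 0,0.02,0,0,0,0,1, 0,0,0,0,0,0,1]'; python3 - <<'E'
from h import *
st(); mv([*case(-51,72),.0315])
E
```

```text
t: 27.85
position: [0.4981, -0.1923, 0.2764]
tcp_rot: [-3.139, -0.108, 0.012]
ft_force: [0.8, 0.3, -1.2]
grip_width: 0.0497
grasp_force: 46.9
27.85 [ 0.4981 -0.1923  0.2764] rot [-3.139 -0.108  0.012] F [ 0.8  0.3 -1.2] w 0.0497 g 46.9
shift(tool) [ 0.005  -0.0037  0.2449] norm 0.245
```

```bash
python3 -m creep '[0.001,-0.001,0.02,0,0,0,1, 0.001,-0.001,0.04,0,0,0,1, 0.001,-0.001,0.045,0,0,0,1, 0.001,0,0.045,0,0,0,1, 0,0,0.03,0,0,0,1, 0,0,0.025,0,0,0,1, 0,0,0.015,0,0,0,1, 0,0,0.01,0,0,0,1, 0,0,0.008,0,0,0,1, 0,0,0.005,0,0,0,1, 0,0,0,0,0,0,1]'; python3 -c "
from h import *
st(); mv([*case(-51,72),.0305])"
```

```text
t: 28.95
position: [0.5024, -0.1866, 0.0355]
tcp_rot: [-3.139, -0.115, 0.006]
ft_force: [0.1, 0.0, 0.7]
grip_width: 0.0498
grasp_force: 46.9
28.95 [ 0.5024 -0.1866  0.0355] rot [-3.139 -0.115  0.006] F [0.1 0.  0.7] w 0.0498 g 46.9
shift(tool) [-0.0015  0.0015  0.005 ] norm 0.005
```

```bash
python3 -m creep '[0,0,0.003,0,0,0,1, 0,0,0.002,0,0,0,1, 0,0,0,0,0,0,0.3, 0,0,0,0,0,0,0.15, 0,0,0,0,0,0,0.1, 0,0,-0.01,0,0,0,0.1, 0,0,-0.03,0,0,0,0.1, 0,0,-0.03,0,0,0,0.5, 0,-0.025,0,0,0,0,1, 0,-0.03,0,0,0,0,1, 0,0,0.02,0,0,0,1, 0,0,0.03,0,0,0,1, 0,0,0.013,0,0,0,1, 0,0,0,0,0,0,1]'; python3 - <<'E'
from h import *
st(); print(case(-51,72)); a=np.radians(4.16); p=ctrl.get_state()['position']; print('case y of tcp',1e3*(p[:2]@[-np.sin(a),np.cos(a)]+.296), 1e3*(p[:2]@[np.cos(a),np.sin(a)]-.537))
p=tins((195,255,325,390),.03,.06); cv2.imwrite('pics/t10.png',cv2.resize(p[160:260,290:450,::-1],None,fx=5,fy=5))
E
```

```text
t: 30.35
position: [0.4974, -0.1317, 0.0366]
tcp_rot: [-3.139, -0.115, 0.011]
ft_force: [0.7, -0.3, 0.1]
grip_width: 0.0003
grasp_force: 0.0
30.35 [ 0.4974 -0.1317  0.0366] rot [-3.139 -0.115  0.011] F [ 0.7 -0.3  0.1] w 0.0003 g 0.0
[ 0.50096896 -0.18815447]
case y of tcp 128.5143319345419 -50.44867031648137
[328, 195, 62, 26, 952] [ 0.5862 -0.1845]
[338, 233, 52, 15, 113] [ 0.4554 -0.2045]
```

View pics/t10.png

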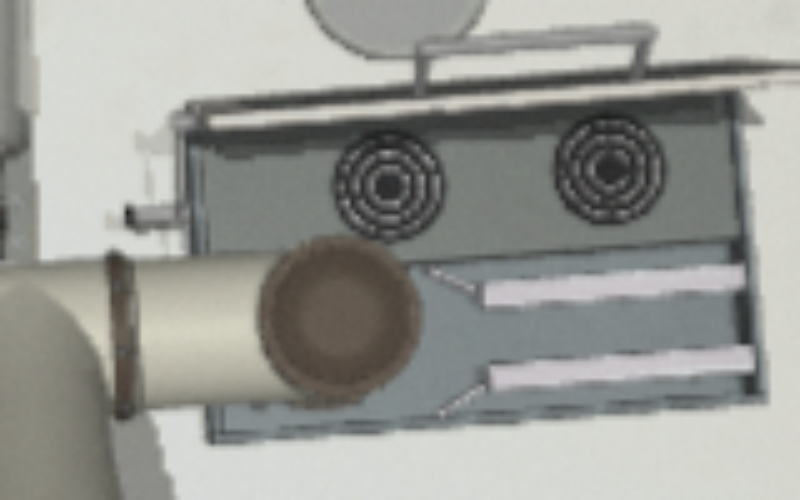

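```bash
python3 -m creep '[0,0.004,0.004,0,0,0,1, 0,0.008,0,0,0,0,1, 0,0.008,0,0,0,0,1, 0,0.008,0,0,0,0,1, 0,0.008,0,0,0,0,1, 0,0.008,0,0,0,0,1, 0,0.008,0,0,0,0,1, 0,0.008,0,0,0,0,1, 0,0.008,0,0,0,0,1, 0,0.008,0,0,0,0,1, 0,0.008,0,0,0,0,1, 0,0.008,0,0,0,0,1]'; python3 -m creep '[0,0.008,0,0,0,0,1, 0,0.008,0,0,0,0,1, 0,0.008,0,0,0,0,1, 0,0.005,0,0,0,0,1, 0,0,0,0,0,0,1]';python3 - <<'E'
from h import *
st(); a=np.radians(4.16); p=ctrl.get_state()['position']; print('case y of tcp',1e3*(p[:2]@[-np.sin(a),np.cos(a)]+.296), 1e3*(p[:2]@[np.cos(a),np.sin(a)]-.537))
E
python3 -m creep '[0,-0.005,-0.005,0,0,0,1, 0,-0.015,-0.03,0,0,0,1, 0,-0.03,-0.045,0,0,0,1, 0,-0.03,-0.045,0,0,0,1, 0,-0.03,-0.045,0,0,0,0.5, 0,-0.03,-0.045,0,0,0,0, -0.005,-0.036,-0.03,0,0,0,0, -0.005,-0.036,0,0,0,0,0, -0.005,-0.036,0,0,0,0,0, -0.005,-0.036,0,0,0,0,0]'; python3 - <<'E'
from h import *
p=tins(); cv2.imwrite('pics/t11.png',cv2.resize(p[160:260,290:450,::-1],None,fx=5,fy=5))
st(); mv([.4651,.3948,.27])
E
```

```text
t: 31.6
position: [0.5053, -0.2242, 0.0337]
tcp_rot: [-3.139, -0.115, 0.005]
ft_force: [-0.1, 0.4, -0.5]
grip_width: 0.0002
grasp_force: 0.2
t: 32.1
position: [0.5074, -0.2532, 0.0336]
tcp_rot: [-3.14, -0.113, 0.005]
ft_force: [0.0, 0.4, -0.1]
grip_width: 0.0
grasp_force: 0.0
32.1 [ 0.5074 -0.2532  0.0336] rot [-3.14  -0.113  0.005] F [ 0.   0.4 -0.1] w 0.0 g 0.0
case y of tcp 6.6373950674396 -49.310452307407495
t: 33.1
position: [0.4671, 0.022, 0.266]
tcp_rot: [-3.139, -0.116, 0.003]
ft_force: [0.7, 0.7, -0.2]
grip_width: 0.0846
grasp_force: 0.0
[116, 150, 14, 6, 47] [0.7553 0.5857]
[200, 159, 24, 12, 92] [0.7137 0.2984]
[110, 163, 8, 15, 69] [0.6964 0.6166]
[163, 184, 16, 15, 99] [0.6302 0.4292]
[215, 195, 17, 16, 202] [0.5904 0.2582]
[253, 194, 2, 29, 45] [0.5671 0.16  ]
[223, 226, 9, 9, 56] [0.5017 0.2464]
[173, 234, 16, 16, 207] [0.4653 0.3947]
[178, 261, 13, 13, 63] [0.3833 0.3867]
33.15 [0.4665 0.0252 0.2659] rot [-3.137e+00 -1.210e-01  3.000e-03] F [-1.2  2.3 -0.7] w 0.0855 g 0.0
shift(tool) [ 0.027  -0.3686 -0.0033] norm 0.37
```

View pics/t11.png

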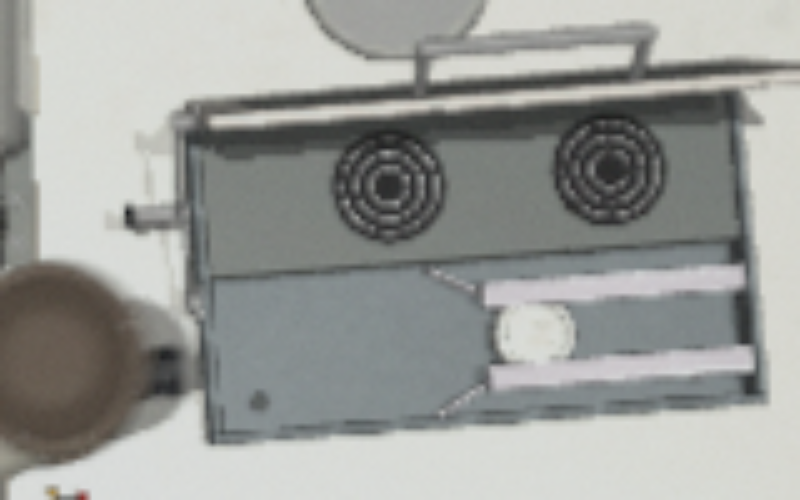

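```bash
python3 -m creep '[0.001,-0.015,-0.003,0,0,0,0, 0.0027,-0.037,0,0,0,0,0, 0.0027,-0.037,0,0,0,0,0, 0.0027,-0.037,0,0,0,0,0, 0.0027,-0.037,0,0,0,0,0, 0.0027,-0.037,0,0,0,0,0, 0.0027,-0.037,0,0,0,0,0, 0.0027,-0.037,0,0,0,0,0, 0.0027,-0.037,0,0,0,0,0, 0.0027,-0.037,0,0,0,0,0, 0.0015,-0.021,0,0,0,0,0, 0,0,0,0,0,0,0]';  python3 - <<'E'
from h import *
st(); rotto(-85.84); mv([.4653,.3947,.014])
E
```

```text
t: 34.35
position: [0.4669, 0.3929, 0.2675]
tcp_rot: [3.139, 0.12, -0.006]
ft_force: [0.8, -0.6, 0.3]
grip_width: 0.0857
grasp_force: 0.0
34.35 [0.4669 0.3929 0.2675] rot [ 3.139  0.12  -0.006] F [ 0.8 -0.6  0.3] w 0.0857 g 0.0
turn(tool) [0.0001 0.0037 0.0038] j [ 0.96  0.34  0.02 -0.   -1.25  0.69]
shift(tool) [-0.0006 -0.0019  0.2535] norm 0.254
```

```bash
python3 -m creep '[-0.001,-0.001,0.02,0,0,0,0, 0,-0.001,0.04,0,0,0,0, 0,0,0.045,0,0,0,0, 0,0,0.045,0,0,0,0, 0,0,0.04,0,0,0,0, 0,0,0.03,0,0,0,0, 0,0,0.02,0,0,0,0, 0,0,0.012,0,0,0,0, 0,0,0,0,0,0,0.3, 0,0,0,0,0,0,0.6, 0,0,0,0,0,0,1, 0,0,0,0,0,0,1, 0,0,0,0,0,0,1, 0,0,0,0,0,0,1]' 45; python3 -m creep '[0,0,-0.02,0,0,0,1, 0,0,-0.04,0,0,0,1, 0,0,-0.045,0,0,0,1, 0,0,-0.045,0,0,0,1, 0,0,-0.045,0,0,0,1, 0,0,-0.045,0,0,0,1, 0,0,-0.025,0,0,0,1, 0,0,0,0,0,0,1]'; python3 - <<'E'
from h import *
st(); mv([*case(-51,72),.28])
E
```

```text
t: 35.75
position: [0.4669, 0.3933, 0.0183]
tcp_rot: [-3.137, -0.115, 0.001]
ft_force: [-0.9, -0.1, 6.7]
grip_width: 0.0497
grasp_force: 47.1
t: 36.55
position: [0.4681, 0.3932, 0.2868]
tcp_rot: [-3.132, -0.115, -0.006]
ft_force: [0.3, 0.5, -0.6]
grip_width: 0.0496
grasp_force: 46.8
36.55 [0.4681 0.3932 0.2868] rot [-3.132 -0.115 -0.006] F [ 0.3  0.5 -0.6] w 0.0496 g 46.8
shift(tool) [-0.0098  0.5823  0.0024] norm 0.582
```

```bash
python3 -m creep '[0,0.018,0,0,0,0,1, 0,0.037,0,0,0,0,1, -0.001,0.037,0,0,0,0,1, 0,0.037,0,0,0,0,1, -0.001,0.037,0,0,0,0,1, 0,0.037,0,0,0,0,1, -0.001,0.037,0,0,0,0,1, 0,0.037,0,0,0,0,1, -0.001,0.037,0,0,0,0,1, 0,0.037,0,0,0,0,1, 0,0.037,0,0,0,0,1, 0,0.037,0,0,0,0,1, 0,0.037,0,0,0,0,1, 0,0.037,0,0,0,0,1, 0,0.037,0,0,0,0,1, 0,0.037,0,0,0,0,1, 0,0.01,0,0,0,0,1, 0,0,0,0,0,0,1]'; python3 - <<'E'
from h import *
st(); mv([*case(-51,72),.034])
E
```

```text
t: 38.35
position: [0.504, -0.1909, 0.2794]
tcp_rot: [-3.139, -0.109, 0.01]
ft_force: [-0.5, 0.8, -1.1]
grip_width: 0.05
grasp_force: 46.8
38.35 [ 0.504  -0.1909  0.2794] rot [-3.139 -0.109  0.01 ] F [-0.5  0.8 -1.1] w 0.05 g 46.8
shift(tool) [-0.0012 -0.0027  0.2454] norm 0.245
```

Same lowering as before, then release, shift, lower the shut fingers.

```bash
python3 -m creep '[0,-0.001,0.02,0,0,0,1, 0,-0.001,0.04,0,0,0,1, 0,0,0.045,0,0,0,1, 0,0,0.045,0,0,0,1, 0,0,0.03,0,0,0,1, 0,0,0.025,0,0,0,1, 0,0,0.015,0,0,0,1, 0,0,0.01,0,0,0,1, 0,0,0.008,0,0,0,1, 0,0,0.006,0,0,0,1, 0,0,0.001,0,0,0,1, 0,0,0,0,0,0,1]'; python3 -c "
from h import *
st(); mv([*case(-51,72),.034])"
```

```text
t: 39.55
position: [0.5048, -0.1876, 0.0365]
tcp_rot: [3.139, 0.115, -0.004]
ft_force: [0.1, -0.5, -0.6]
grip_width: 0.0497
grasp_force: 46.9
39.55 [ 0.5048 -0.1876  0.0365] rot [ 3.139  0.115 -0.004] F [ 0.1 -0.5 -0.6] w 0.0497 g 46.9
shift(tool) [-0.0038  0.0003  0.0025] norm 0.005
```

```bash
python3 -m creep '[-0.003,0,0.003,0,0,0,1, 0,0,0,0,0,0,1, 0,0,0,0,0,0,0.3, 0,0,0,0,0,0,0.15, 0,0,0,0,0,0,0.1, 0,0,-0.01,0,0,0,0.1, 0,0,-0.03,0,0,0,0.1, 0,0,-0.03,0,0,0,0.5, 0,-0.025,0,0,0,0,1, 0,-0.03,0,0,0,0,1, 0,0,0.02,0,0,0,1, 0,0,0.03,0,0,0,1, 0,0,0.017,0,0,0,1, 0,0,0.003,0,0,0,1]'; python3 -m creep '[0,0.004,0,0,0,0,1, 0,0.008,0,0,0,0,1, 0,0.008,0,0,0,0,1, 0,0.008,0,0,0,0,1, 0,0.008,0,0,0,0,1, 0,0.008,0,0,0,0,1, 0,0.008,0,0,0,0,1, 0,0.008,0,0,0,0,1, 0,0.008,0,0,0,0,1, 0,0.008,0,0,0,0,1, 0,0.008,0,0,0,0,1, 0,0.008,0,0,0,0,1]'; python3 -m creep '[0,0.008,0,0,0,0,1, 0,0.008,0,0,0,0,1, 0,0.008,0,0,0,0,1, 0,0.005,0,0,0,0,1, 0,0,0,0,0,0,1]';python3 - <<'E'
from h import *
a=np.radians(4.16); p=ctrl.get_state()['position']; print('case y of tcp',1e3*(p[:2]@[-np.sin(a),np.cos(a)]+.296), 1e3*(p[:2]@[np.cos(a),np.sin(a)]-.537))
E
python3 -m creep '[0,-0.005,-0.005,0,0,0,1, 0,-0.015,-0.03,0,0,0,1, 0,-0.03,-0.045,0,0,0,1, 0,-0.03,-0.045,0,0,0,1, 0,-0.03,-0.045,0,0,0,0.5, 0,-0.03,-0.045,0,0,0,0, -0.005,-0.036,-0.03,0,0,0,0, -0.005,-0.036,0,0,0,0,0, -0.005,-0.036,0,0,0,0,0, -0.005,-0.036,0,0,0,0,0]'; python3 - <<'E'
from h import *
p=tins(); cv2.imwrite('pics/t12.png',cv2.resize(p[160:260,290:450,::-1],None,fx=5,fy=5))
st(); mv([.5904,.2582,.3])
E
```

```text
t: 40.95
position: [0.4962, -0.1329, 0.0319]
tcp_rot: [-3.139, -0.115, 0.011]
ft_force: [-0.5, -0.5, -0.1]
grip_width: 0.0001
grasp_force: 0.0
t: 42.15
position: [0.5042, -0.2253, 0.0331]
tcp_rot: [-3.139, -0.115, 0.005]
ft_force: [0.2, 0.6, -0.2]
grip_width: 0.0
grasp_force: 0.3
t: 42.65
position: [0.5063, -0.2544, 0.0331]
tcp_rot: [3.139, 0.113, -0.005]
ft_force: [-1.0, -0.4, -0.7]
grip_width: 0.0003
grasp_force: 0.0
case y of tcp 5.532499512413025 -50.45953368484385
t: 43.65
position: [0.4659, 0.0208, 0.2654]
tcp_rot: [-3.139, -0.116, 0.003]
ft_force: [0.5, 0.7, 0.4]
grip_width: 0.0849
grasp_force: 0.0
[116, 150, 14, 6, 46] [0.7556 0.5854]
[200, 160, 24, 10, 85] [0.7135 0.3003]
[110, 163, 8, 15, 78] [0.6979 0.6175]
[163, 184, 17, 15, 100] [0.63   0.4292]
[215, 195, 17, 16, 202] [0.5902 0.2581]
[223, 226, 8, 9, 55] [0.5018 0.2468]
[178, 261, 13, 13, 64] [0.3832 0.3865]
43.7 [0.4654 0.024  0.2653] rot [-3.137e+00 -1.210e-01  2.000e-03] F [-1.5  3.  -0.9] w 0.0854 g 0.0
shift(tool) [ 0.1426 -0.2239 -0.0343] norm 0.268
```

View pics/t12.png

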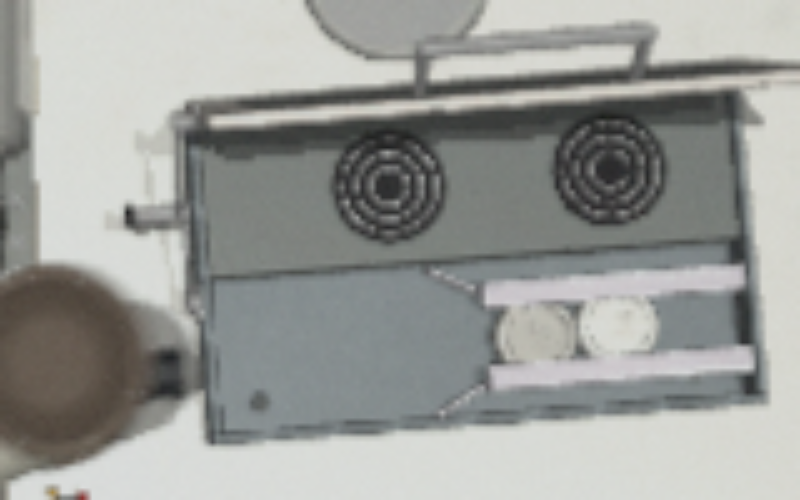

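```bash
python3 -m creep '[0.002,-0.004,-0.03,0,0,0,0, 0.01,-0.016,-0.005,0,0,0,0, 0.0204,-0.032,0,0,0,0,0, 0.0204,-0.032,0,0,0,0,0, 0.0204,-0.032,0,0,0,0,0, 0.0204,-0.032,0,0,0,0,0, 0.0204,-0.032,0,0,0,0,0, 0.0204,-0.032,0,0,0,0,0, 0.009,-0.014,0,0,0,0,0, 0,0,0,0,0,0,0]';  python3 - <<'E'
from h import *
st(); rotto(-85.84); mv([.5902,.2581,.014])
E
```

```text
t: 44.7
position: [0.5939, 0.2574, 0.2974]
tcp_rot: [3.139, 0.118, -0.008]
ft_force: [-0.8, -1.0, -0.8]
grip_width: 0.0854
grasp_force: 0.0
44.7 [0.5939 0.2574 0.2974] rot [ 3.139  0.118 -0.008] F [-0.8 -1.  -0.8] w 0.0854 g 0.0
turn(tool) [0.0005 0.005  0.0025] j [ 0.66  0.4   0.17 -0.   -1.35  0.99]
shift(tool) [-0.0022 -0.0011  0.2834] norm 0.283
```

```bash
python3 -m creep '[-0.001,-0.001,0.025,0,0,0,0, -0.001,0,0.045,0,0,0,0, 0,0,0.045,0,0,0,0, 0,0,0.045,0,0,0,0, 0,0,0.045,0,0,0,0, 0,0,0.035,0,0,0,0, 0,0,0.025,0,0,0,0, 0,0,0.016,0,0,0,0, 0,0,0,0,0,0,0.3, 0,0,0,0,0,0,0.6, 0,0,0,0,0,0,1, 0,0,0,0,0,0,1, 0,0,0,0,0,0,1, 0,0,0,0,0,0,1]' 45; python3 -m creep '[0,0,-0.02,0,0,0,1, 0,0,-0.045,0,0,0,1, 0,0,-0.045,0,0,0,1, 0,0,-0.045,0,0,0,1, 0,0,-0.045,0,0,0,1, 0,0,-0.045,0,0,0,1, 0,0,-0.03,0,0,0,1, 0,0,0,0,0,0,1]'; python3 - <<'E'
from h import *
st(); mv([*case(-51,72),.28])
E
```

```text
t: 46.1
position: [0.5916, 0.2564, 0.0202]
tcp_rot: [-3.138, -0.115, 0.001]
ft_force: [-0.8, -0.4, 5.9]
grip_width: 0.0497
grasp_force: 47.1
t: 46.9
position: [0.5933, 0.2565, 0.2997]
tcp_rot: [-3.134, -0.115, -0.011]
ft_force: [-0.3, -0.1, -0.5]
grip_width: 0.0498
grasp_force: 46.7
46.9 [0.5933 0.2565 0.2997] rot [-3.134 -0.115 -0.011] F [-0.3 -0.1 -0.5] w 0.0498 g 46.7
shift(tool) [-0.1248  0.4368  0.0165] norm 0.455
```

```bash
python3 -m creep '[-0.005,0.018,0,0,0,0,1, -0.0104,0.0364,0,0,0,0,1, -0.0104,0.0364,0,0,0,0,1, -0.0104,0.0364,0,0,0,0,1, -0.0104,0.0364,0,0,0,0,1, -0.0104,0.0364,0,0,0,0,1, -0.0104,0.0364,0,0,0,0,1, -0.0104,0.0364,0,0,0,0,1, -0.0104,0.0364,0,0,0,0,1, -0.0104,0.0364,0,0,0,0,1, -0.0104,0.0364,0,0,0,0,1, -0.0104,0.0364,0,0,0,0,1, -0.005,0.018,0,0,0,0,1, 0,0,0,0,0,0,1]'; python3 - <<'E'
from h import *
st(); mv([*case(-51,72),.036])
E
```

```text
t: 48.3
position: [0.4971, -0.1907, 0.2918]
tcp_rot: [-3.139, -0.108, 0.011]
ft_force: [-0.9, 0.1, -0.4]
grip_width: 0.0495
grasp_force: 46.7
48.3 [ 0.4971 -0.1907  0.2918] rot [-3.139 -0.108  0.011] F [-0.9  0.1 -0.4] w 0.0495 g 46.7
shift(tool) [ 0.0058 -0.002   0.2557] norm 0.256
```

```bash
python3 -m creep '[0.001,0,0.02,0,0,0,1, 0.001,0,0.04,0,0,0,1, 0.001,0,0.045,0,0,0,1, 0.001,0,0.045,0,0,0,1, 0,0,0.035,0,0,0,1, 0,0,0.03,0,0,0,1, 0,0,0.018,0,0,0,1, 0,0,0.01,0,0,0,1, 0,0,0.006,0,0,0,1, 0,0,0.004,0,0,0,1, 0,0,0,0,0,0,1]'; python3 -c "
from h import *
st(); mv([*case(-51,72),.036])"
```

```text
t: 49.4
position: [0.5027, -0.1881, 0.0408]
tcp_rot: [-3.139, -0.115, 0.004]
ft_force: [0.8, -0.8, -0.3]
grip_width: 0.0496
grasp_force: 46.7
49.4 [ 0.5027 -0.1881  0.0408] rot [-3.139 -0.115  0.004] F [ 0.8 -0.8 -0.3] w 0.0496 g 46.7
shift(tool) [-0.0017 -0.0001  0.0048] norm 0.005
```

```bash
python3 -m creep '[-0.002,0,0.003,0,0,0,1, 0,0,0.002,0,0,0,1, 0,0,0,0,0,0,1, 0,0,0,0,0,0,0.3, 0,0,0,0,0,0,0.15, 0,0,0,0,0,0,0.1, 0,0,-0.01,0,0,0,0.1, 0,0,-0.03,0,0,0,0.1, 0,0,-0.03,0,0,0,0.5, 0,-0.025,0,0,0,0,1, 0,-0.03,0,0,0,0,1, 0,0,0.02,0,0,0,1, 0,0,0.03,0,0,0,1, 0,0,0.02,0,0,0,1, 0,0,0.002,0,0,0,1]'; python3 -m creep '[0,0.004,0,0,0,0,1, 0,0.008,0,0,0,0,1, 0,0.008,0,0,0,0,1, 0,0.008,0,0,0,0,1, 0,0.008,0,0,0,0,1, 0,0.008,0,0,0,0,1, 0,0.008,0,0,0,0,1, 0,0.008,0,0,0,0,1, 0,0.008,0,0,0,0,1, 0,0.008,0,0,0,0,1, 0,0.008,0,0,0,0,1, 0,0.008,0,0,0,0,1]'; python3 -m creep '[0,0.008,0,0,0,0,1, 0,0.008,0,0,0,0,1, 0,0.008,0,0,0,0,1, 0,0.005,0,0,0,0,1, 0,0,0,0,0,0,1]';python3 - <<'E'
from h import *
a=np.radians(4.16); p=ctrl.get_state()['position']; print('case y of tcp',1e3*(p[:2]@[-np.sin(a),np.cos(a)]+.296), 1e3*(p[:2]@[np.cos(a),np.sin(a)]-.537))
E
python3 -m creep '[0,-0.005,-0.005,0,0,0,1, 0,-0.015,-0.03,0,0,0,1, 0,-0.03,-0.045,0,0,0,1, 0,-0.03,-0.045,0,0,0,1, 0,-0.03,-0.045,0,0,0,0.5, 0,-0.03,-0.045,0,0,0,0, -0.005,-0.036,-0.03,0,0,0,0, -0.005,-0.036,0,0,0,0,0, -0.005,-0.036,0,0,0,0,0, -0.005,-0.036,0,0,0,0,0]'; python3 - <<'E'
from h import *
p=tins(); cv2.imwrite('pics/t13.png',cv2.resize(p[160:260,290:450,::-1],None,fx=5,fy=5)); print('mouth',proj('top',[*case(-50,-3),.043]),'tin rear min',proj('top',[*case(-50,-3),.043]))
q=[cloud('top',grab('top')[1])[202:205,317:324].reshape(-1,3) for _ in range(4)]; q=np.concatenate(q); q=q[(q[:,2]>.09)&(q[:,2]<.15)]; print('pin',np.median(q,0), 'exp locked top z .1125, unlocked .1185')
E
```

```text
t: 50.9
position: [0.4949, -0.1334, 0.032]
tcp_rot: [-3.139, -0.114, 0.012]
ft_force: [-1.3, -0.1, -0.2]
grip_width: 0.0004
grasp_force: 0.0
t: 52.1
position: [0.5032, -0.2259, 0.0335]
tcp_rot: [-3.139, -0.115, 0.005]
ft_force: [-0.4, 1.1, -0.1]
grip_width: -0.0001
grasp_force: 0.5
t: 52.6
position: [0.5054, -0.255, 0.0335]
tcp_rot: [3.139, 0.113, -0.005]
ft_force: [-0.6, -0.5, -0.2]
grip_width: -0.0002
grasp_force: 0.0
case y of tcp 5.049089802444007 -51.45691341885533
t: 53.6
position: [0.465, 0.0203, 0.2658]
tcp_rot: [-3.139, -0.115, 0.003]
ft_force: [1.4, 0.7, 0.4]
grip_width: 0.0847
grasp_force: 0.0
[114, 150, 16, 6, 48] [0.7559 0.5859]
[200, 159, 23, 12, 98] [0.7132 0.2994]
[110, 163, 8, 15, 77] [0.6986 0.6168]
[163, 184, 17, 15, 98] [0.6302 0.4293]
[253, 203, 2, 30, 47] [0.5402 0.1599]
[223, 226, 8, 8, 56] [0.5019 0.2467]
[178, 261, 13, 13, 63] [0.383  0.3862]
mouth [386.33776346 226.69591858] tin rear min [386.33776346 226.69591858]
pin [ 0.57805973 -0.05053678  0.10886196] exp locked top z .1125, unlocked .1185
```

View pics/t13.png

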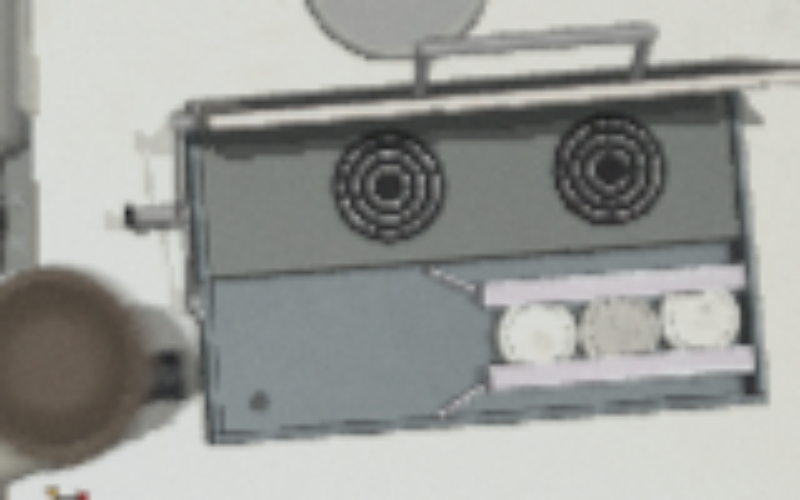

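```bash
python3 -c "
from h import *
print(ctrl.close_job())"
```

```text
the job is handed in; nothing more can be done
None
```

I handed the job in at about 54 s of the 210 s limit: the stopwatch is face up on the bench, the lid is up with the stay locked, all three tins lie under the lips in the channel, and the beaker is standing where it was.

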